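# Empty the mill jar and hang it to dry

### The arm

A 6-joint arm with a two-finger parallel gripper is mounted at the origin on the work surface. World frame = base frame: x ahead of the robot, y to its left, z up, the work surface at z = 0. Lengths are in m, angles in rad, forces in N, time in s.
With the tool pointing down it reaches from about 0.25 to 0.725 m from the base axis. Payload 9.7 kg.
Tool frame: the origin (TCP) lies at the very end of the fingers, on their centre line; the grasp point (between the pads) lies 19 mm behind it; x points along the fingers, z is the direction in which the jaws open and shut, and the axes are right-handed (so a half turn about x gives the same grasp; the last joint's range is limited). The gripper opens to 85 mm and grips with 20 to 120 N. Pads are 22 mm wide; open, the fingers measure 114 mm over their backs; the gripper's body (76 mm by 85 mm) begins 54 mm behind the grasp point. The pads swing forward as they close: fully open they stand 13 mm farther back than shut.
Start: joints at [1.273, 0.087, 0.176, 1.66, 0, 1.571], TCP at [0.161, 0.526, 0.231] pointing down, gripper open.
Joint ranges: [-3.13, 3.13], [-0.85, 1.81], [-1.15, 1.24], [-2.2, 2.28], [-1.44, 1.52], [-3.14, 3.14]. Speed limits (rad/s): [2.22, 2.22, 2.57, 3.14, 3.14, 3.14].

### API

Orientations are given as a 3x3 rotation matrix whose columns are the frame's x, y, z axes.
In Python, from rig import bot gives the robot as it stands. Calls block until the motion is done:
- bot.move_ptp(position, orientation): joint-space move of the TCP to a pose.
- bot.servo_line(position, rotation=None, velocity=0.15, force_limit=None): straight line of the TCP; rotation=None keeps the orientation; velocity is the mean speed in m/s. With force_limit (N) it stops when the force on the tool has changed by that much, and returns True; else False.
- bot.move_joints(angles): joint-space move.
- bot.ungrasp() and bot.grasp(grasp_force=None): open the fingers fully, or close them until they stop; grasp_force is the grip in N (None keeps the last).
- bot.sleep(seconds).
- bot.solve_ik(position, orientation): joint angles nearest the present ones, or None.
- bot.observe(): the state.
- bot.capture(name): name is "scene" or "top" or "wrist"; returns a dict with "frame" (480x640x3 uint8, blue, green, red), "intrinsics" (3x3 intrinsics, pixels), "R" (3x3) and "t" (3): a world point X has camera coordinates R X + t. Camera axes: x right, y down, z forward; pixel columns grow to the right and rows downward; lengths in m; the calibration is good to about 2 mm. The wrist camera is an equidistant fisheye: a pixel r from the principal point sees the ray r / f radians off the axis. A picture is of the moment at which its call begins. There is no depth.
A pose or a line that the arm cannot do raises bot.MotionError and nothing moves.
- bot.close_job(): hands the job in, once; it reports no verdict.
The state is a dict: "t": time; "joints": joint angles; "qvel": joint speeds; "tau": joint torques, N m; "position": TCP position; "tcp_rot": TCP orientation; "ft_force": force on the tool from outside, world axes, zero at the start; "wrist_torque": the same for the moment, N m; "gripper_width": finger opening in m.
Only numpy, scipy, OpenCV 4.12 (cv2) and the standard library are available. Lean on these libraries where they do the work, as an engineer would, in place of code of your own. Each camera call takes 0.05 s, during which the arm holds its last target.

### The job

Lift the blue mill jar from its wooden rest, push the bin's sprung orange flap open with the jar's mouth and tip all three balls into the bin, keeping the mouth in the flap until they have all dropped. Then draw the jar out so that the flap closes, set it upside down on the free drying peg, lowering it gently until its rim sits flat on the stand, and let go. Leave the white jar where it is drying.

Things in the scene. Friction and masses are not known exactly. Their poses are not given: they have to be found in the camera images.
- jar_center (a point): blue ceramic jar, 114 mm long, about 170 g, lying level with three balls inside. This point: on its axis, 57 mm from base and rim. x axis runs from base to mouth; z up at the start. Outside diameter 60 mm from the base to 70 mm along (grip here), shoulder narrowing to 90 mm, then a straight neck, 42 mm outside, 36 mm inside, to the rim at 114 mm. Wall 3 mm, base 5 mm
- jar_mouth (a point): centre of the blue jar's rim, on its axis, 57 mm from jar_center; same axes. The shoulder keeps the balls in while the mouth points up, level or up to about 20 degrees below level; tipped further they roll out, all of them by 50 degrees below level
- rest: fixed wooden V rest, 100 mm long, 56 mm wide, 29 mm high; the blue jar lies on it with its axis 46 mm above the table; origin under its centre at table height, x axis along the jar towards its mouth. It reaches under the jar only, so the jar's two sides are free for the fingers
- ball1_center (a point): centre of a white ball, 16 mm diameter, 13 g, loose inside the blue jar at the start
- ball2_center (a point): centre of the second white ball, the same
- ball3_center (a point): centre of the third white ball, the same
- bin: fixed grey ball bin with clear sides, 150 mm (x) by 140 mm (y), origin under its centre at table height; its front is its -x side. Above a front wall 55 mm high its face slopes up and back at 40 degrees to the level for 110 mm, to a flat top 126 mm high. The face has a 66 by 70 mm opening, shut by the orange flap
- chute_mouth (a point): centre of that opening, on the sloping face, 33 mm in front of the bin's origin (bin x = -0.033) and 90 mm above the table; axes as the bin's. The way in, square to the face, is 50 degrees below level towards bin +x: direction (0.643, 0, -0.766) in the bin's frame
- flap (a joint): flap angle, rad: 0 shut, 1.5 at most. Hinged along the opening's upper edge, 32 mm up the slope from chute_mouth; swings inward and down; a spring shuts it (0.02 N m at 0, 0.04 N m at 1 rad). The jar's neck put 20 mm in through the opening turns it about 1 rad
- free_stand: fixed round wooden drying stand, empty: saucer 100 mm diameter, 10 mm high; upright peg in its centre, 24 mm diameter, rounded tip 91 mm above the table. The jar hangs here mouth down, its rim on the saucer, peg inside. Origin under its centre at table height
- free_stand_foot (a point): centre of the saucer's top at the foot of the free peg, 10 mm above the table
- white_jar: a white jar of the same shape and size as the blue one, already upside down on the other, identical stand; origin at the centre of its rim, z up

How it is judged:
By the outcome, as a careful person would: the job done as asked, in the order asked, and still so for the second after the job is handed in, with the robot touching nothing.
It also fails if it takes over 54 s, if anything falls off the work surface, if the arm or the gripper's body presses on something with over 40 N, if the wrist force passes 120 N, or if a joint passes its speed limit or range.

## Working session

There is one attempt and no reset: what is moved stays moved. The work goes in short steps, each a Python script; the robot and the scene stay as the last script left them, time stands still between calls to the robot, and variables do not carry over. Pictures are saved under pics/ and viewed, and the job is handed in when it is done.

```bash
ls; mkdir -p pics; python3 - <<'E'
from rig import bot
import cv2,numpy as np
for n in ("scene","top","wrist"):
    c=bot.capture(n); cv2.imwrite(f"pics/{n}0.png",c["frame"])
    np.savez(f"pics/{n}0.npz",**c); print(n,np.round(c["intrinsics"],1).tolist(),np.round(c["R"],3).tolist(),np.round(c["t"],3))
s=bot.observe();print({k:np.round(v,3).tolist() for k,v in s.items()})
E
```

```text
pics
scene [[455.4, 0.0, 312.6], [0.0, 455.4, 243.0], [0.0, 0.0, 1.0]] [[0.75, 0.661, 0.003], [0.43, -0.484, -0.762], [-0.503, 0.573, -0.647]] [-0.44  -0.159  1.341]
top [[444.7, 0.0, 316.3], [0.0, 444.7, 243.5], [0.0, 0.0, 1.0]] [[-0.056, -0.998, 0.001], [-0.978, 0.054, -0.2], [0.199, -0.012, -0.98]] [0.044 0.556 0.932]
wrist [[371.6, 0.0, 326.0], [0.0, 371.6, 234.8], [0.0, 0.0, 1.0]] [[0.293, 0.956, -0.001], [0.908, -0.278, 0.314], [0.3, -0.093, -0.95]] [-0.55  -0.041  0.381]
{'t': 0.15, 'joints': [1.273, 0.087, 0.175, 1.66, 0.0, 1.571], 'qvel': [0.0, -0.001, 0.002, -0.002, 0.001, -0.001], 'tau': [0.0, -52.076, 46.504, 0.014, -0.0, 0.0], 'position': [0.161, 0.526, 0.231], 'tcp_rot': [[-0.0, -0.956, 0.293], [-0.001, 0.293, 0.956], [-1.0, 0.0, -0.001]], 'ft_force': [0.129, -0.188, 0.895], 'wrist_torque': [-0.017, -0.029, 0.013], 'gripper_width': 0.085}
```

View pics/scene0.png

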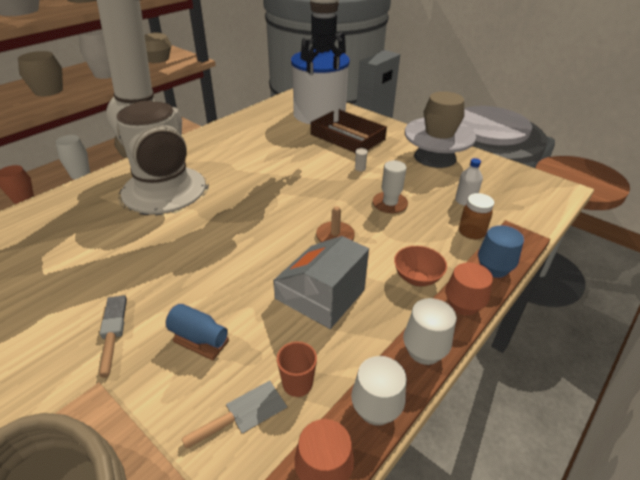

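View pics/top0.png

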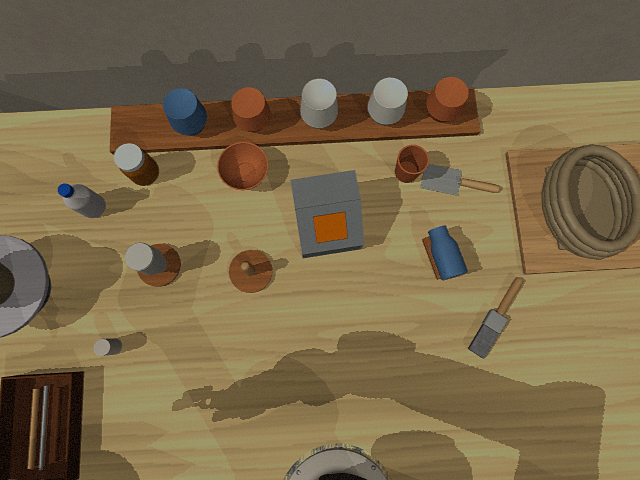

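View pics/wrist0.png

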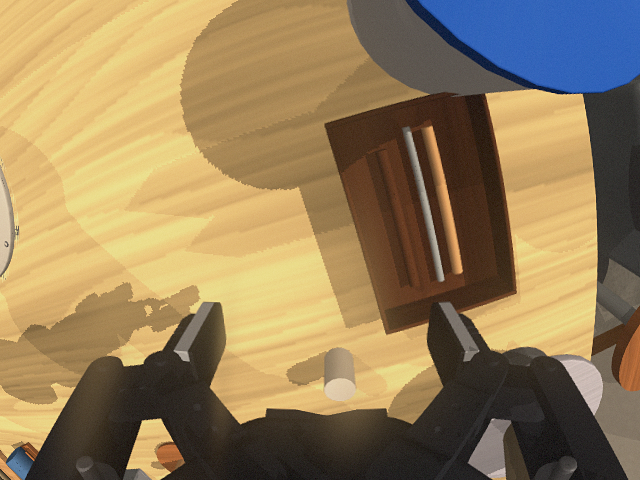

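The top view shows the blue jar near (447,252) with its mouth up-left, the bin at (328,213) with its orange flap facing the robot, and the free stand at (250,270). The white jar is on its stand at (150,262). Next I'll measure them.

```bash
cat > h.py <<'E'
import numpy as np,cv2
def load(n):
    return dict(np.load(f"pics/{n}.npz"))
def ray(c,px):
    px=np.atleast_2d(np.asarray(px,float)); K=c["intrinsics"]
    d=np.c_[(px[:,0]-K[0,2])/K[0,0],(px[:,1]-K[1,2])/K[1,1],np.ones(len(px))]
    return -c["R"].T@c["t"], d@c["R"]
def rayw(c,px):
    px=np.atleast_2d(np.asarray(px,float)); K=c["intrinsics"]
    u=(px[:,0]-K[0,2])/K[0,0];v=(px[:,1]-K[1,2])/K[1,1];r=np.hypot(u,v)+1e-12
    d=np.c_[np.sin(r)*u/r,np.sin(r)*v/r,np.cos(r)]
    return -c["R"].T@c["t"], d@c["R"]
def onz(c,px,z,f=ray):
    o,d=f(c,px); return o+d*((z-o[2])/d[:,2])[:,None]
def proj(c,X):
    X=np.atleast_2d(X);P=X@c["R"].T+c["t"];K=c["intrinsics"]
    return np.c_[K[0,0]*P[:,0]/P[:,2]+K[0,2],K[1,1]*P[:,1]/P[:,2]+K[1,2]]
def tri(o1,d1,o2,d2):
    d1=d1/np.linalg.norm(d1);d2=d2/np.linalg.norm(d2)
    A=np.c_[d1,-d2];s=np.linalg.lstsq(A,o2-o1,rcond=None)[0]
    p,q=o1+s[0]*d1,o2+s[1]*d2
    return (p+q)/2,np.linalg.norm(p-q)
E
python3 - <<'E'
from h import *
for n in("top0","scene0"):
    c=load(n);im=c["frame"];print(n,"cam",np.round(-c["R"].T@c["t"],3))
    hsv=cv2.cvtColor(im,cv2.COLOR_BGR2HSV)
    masks={"blue":cv2.inRange(hsv,(98,100,40),(118,255,255)),
     "orange":cv2.inRange(hsv,(4,200,120),(14,255,255)),
     "brown":cv2.inRange(hsv,(3,100,60),(13,200,210)),
     "grey":cv2.inRange(hsv,(0,0,60),(180,50,200))}
    for k,m in masks.items():
        for ct in cv2.findContours(m,cv2.RETR_EXTERNAL,cv2.CHAIN_APPROX_NONE)[0]:
            a=cv2.contourArea(ct)
            if a<150: continue
            r=cv2.minAreaRect(ct); print(k,a,np.round(r[0],1),np.round(r[1],1),round(r[2],1))
c=load("top0");im=c["frame"]
a=cv2.resize(im[150:300,220:380],None,fx=5,fy=5,interpolation=cv2.INTER_CUBIC)[:600]
cv2.imwrite("pics/t_bin.png",cv2.resize(im[160:300,210:380],None,fx=4,fy=4,interpolation=cv2.INTER_CUBIC))
cv2.imwrite("pics/t_jar.png",cv2.resize(im[210:290,400:490],None,fx=6,fy=6,interpolation=cv2.INTER_CUBIC))
c=load("scene0");im=c["frame"]
cv2.imwrite("pics/s_jar.png",cv2.resize(im[290:370,150:250],None,fx=6,fy=6,interpolation=cv2.INTER_CUBIC))
cv2.imwrite("pics/s_bin.png",cv2.resize(im[190:340,250:420],None,fx=4,fy=4,interpolation=cv2.INTER_CUBIC))
E
```

```text
top0 cam [0.36  0.025 1.024]
blue 1174.5 [445.4 251.8] [52.1 26.8] 69.4
blue 1407.5 [184.3 111.9] [49.6 36.4] 59.0
brown 514.5 [ 38.3 419.3] [88.4 70.1] 87.0
brown 1324.5 [250. 271.] [42. 42.] 90.0
brown 573.0 [160.9 266. ] [35.1 43. ] 27.4
brown 880.0 [409.3 162.5] [31.1 38.9] 48.0
brown 14566.5 [293.4 131.1] [101.4 368.7] 81.8
grey 1840.5 [336.  462.5] [100.  33.] -0.0
grey 230.5 [ 42.7 427.5] [ 4.4 83.3] 3.4
grey 270.0 [107.5 347. ] [16. 27.] 90.0
grey 794.0 [487.3 333.3] [20.6 46.8] 31.0
grey 887.0 [145.7 259.6] [42.  28.2] 26.6
grey 3081.0 [ 24.  285.5] [101.  48.] 90.0
grey 799.0 [ 84.5 201.3] [41.6 26. ] 29.7
grey 4774.5 [328.7 213.2] [78.4 66.1] 81.5
grey 863.0 [441.3 178.9] [37.9 25.1] 11.3
grey 626.5 [128.8 157.2] [28.3 27.6] 45.0
grey 61074.5 [319.5  64. ] [128. 639.] 90.0
scene0 cam [ 1.072 -0.554  0.748]
blue 180.5 [299.   62.5] [19.8 13.7] 60.9
blue 387.5 [323.2  60.4] [22.  22.5] 86.4
brown 1698.5 [296.  368.5] [55. 40.] 90.0
brown 377.0 [199.6 347.3] [54.  21.8] 3.4
brown 211.5 [307.3 257.9] [ 9.1 37.8] 47.7
brown 1587.5 [420. 266.] [40. 52.] 90.0
brown 387.0 [334.8 2
[... 303 characters left out ...]
 405.8] [32.3 51.4] 60.9
grey 1319.5 [381.5 394.9] [54.1 59.3] 68.7
grey 5363.0 [603.5 397.5] [163.  71.] 90.0
grey 2452.5 [429.3 331.3] [47.3 64. ] 14.0
grey 674.0 [112.6 316.4] [21.6 43.3] 6.6
grey 5095.0 [325.6 276.5] [73.9 97.2] 40.6
grey 29412.5 [539.9 386.5] [140.8 330.9] 36.2
grey 2224.5 [164.2 192.6] [38.5 84.2] 79.5
grey 682.5 [470.8 189.4] [50.9 33.9] 72.8
grey 564.0 [393.  182.8] [20.6 42.9] 7.1
grey 3188.5 [132.  138.7] [ 86.  159.4] 77.1
grey 202.5 [13. 65.] [32. 26.] 90.0
grey 5795.0 [592. 130.] [ 94. 166.] 0.0
grey 286.0 [179.9  32.4] [41.4 25.7] 81.1
grey 28803.0 [379.3  67.3] [374.1 152.2] 8.1
grey 4661.5 [102.7  50.1] [100.7  89.9] 85.5
grey 437.0 [18.5  6.5] [13. 37.] 90.0
```

View pics/t_bin.png

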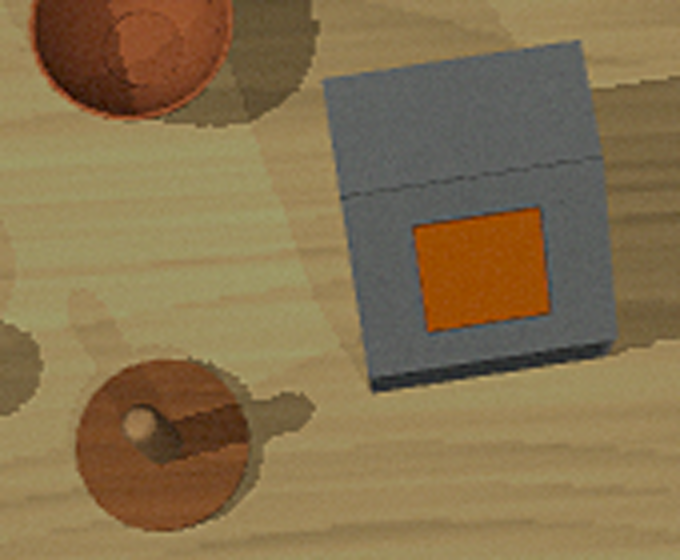

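View pics/t_jar.png

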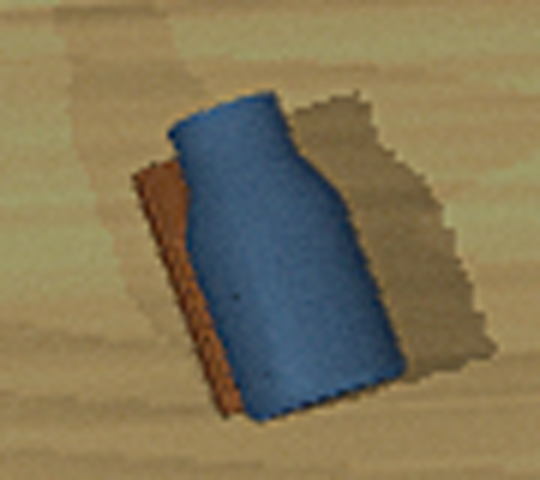

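View pics/s_jar.png

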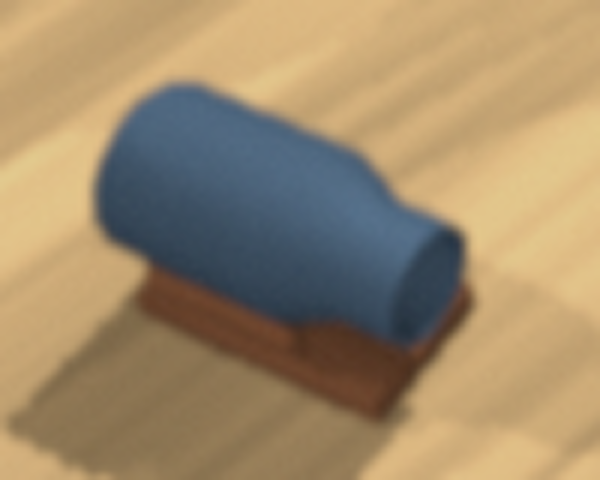

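View pics/s_bin.png

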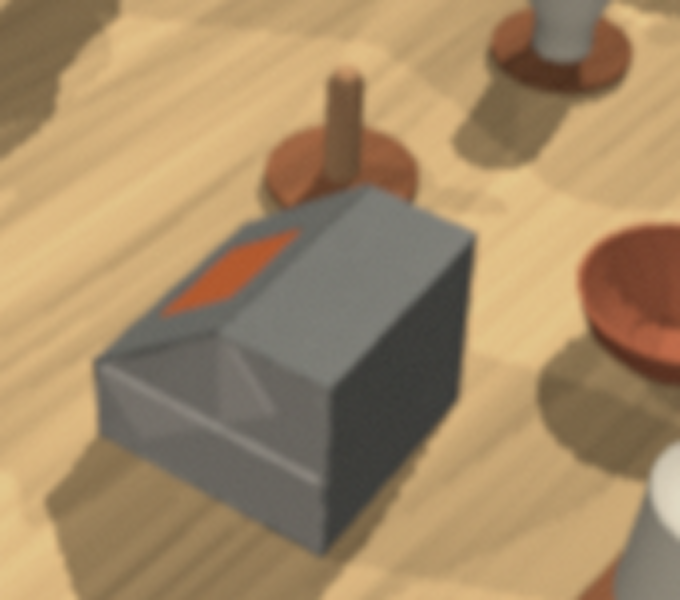

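```bash
cat > m.py <<'E'
from h import *
c=load("top0"); s=load("scene0")
def fit(P,Q): # 2D rigid: Q = R P + t
    P=np.array(P);Q=np.array(Q);p=P.mean(0);q=Q.mean(0)
    H=(P-p).T@(Q-q);a=np.arctan2(H[0,1]-H[1,0],H[0,0]+H[1,1])
    R=np.array([[np.cos(a),-np.sin(a)],[np.sin(a),np.cos(a)]]);t=q-R@p
    return a,t,np.linalg.norm((P@R.T+t)-Q,axis=1)
def cr(p,f,ox,oy): p=np.array(p,float);return (p+.5)/f-.5+[ox,oy]
# top view
pts=[((324,79),(.075,.07),.126),((580,41),(.075,-.07),.126),((342,198),(.0093,.07),.126),((604,157),(.0093,-.07),.126),
 ((413,227),(-.0077,.035),.1112),((540,208),(-.0077,-.035),.1112),((428,332),(-.0583,.035),.0688),((551,312),(-.0583,-.035),.0688),
 ((372,378),(-.075,.07),.055),((614,340),(-.075,-.07),.055)]
W=[onz(c,cr(p,4,210,160),z)[0,:2] for p,_,z in pts]
a,t,e=fit([q for _,q,_ in pts],W);print("bin top",np.degrees(a),t,np.round(e*1e3,1))
pts=[((300,231),(-.0077,-.035*-1),.1112),((474,236),(.075,.07*-1+.14-.07),.126)]
# scene: corners
sp=[((368,186),(.0093,.07),.126),((474,236),(.075,.07),.126),((332,388),(.075,-.07),.126),((220,328),(.0093,-.07),.126),((97,362),(-.075,-.07),.055),((323,553),(.075,-.07),0)]
W=[onz(s,cr(p,4,250,190),z)[0,:2] for p,_,z in sp]
a2,t2,e2=fit([q for _,q,_ in sp],W);print("bin scene",np.degrees(a2),t2,np.round(e2*1e3,1))
# stand top: saucer contour at z .01
hsv=cv2.cvtColor(c["frame"],cv2.COLOR_BGR2HSV)
m=cv2.inRange(hsv,(3,100,30),(13,255,255))[245:300,220:280]
m=cv2.morphologyEx(m,cv2.MORPH_OPEN,np.ones((3,3)))
ct=max(cv2.findContours(m,cv2.RETR_EXTERNAL,cv2.CHAIN_APPROX_NONE)[0],key=cv2.contourArea)[:,0]+[220,245]
P=onz(c,ct,.01)[:,:2];(x,y),r=cv2.minEnclosingCircle(P.astype(np.float32));print("saucer",x,y,r)
X=np.c_[2*P,np.ones(len(P))];k=np.linalg.lstsq(X,(P**2).sum(1),rcond=None)[0];print(" lsq",k[:2],np.sqrt(k[2]+k[:2]@k[:2]))
print("saucer eye",onz(c,cr([(77,448),(249,448),(163,359),(163,531)],4,210,160),.01)[:,:2].round(4).tolist())
tip=onz(c,cr((139,420),4,210,160),.088)[0];print("peg tip top",tip)
o1,d1=ray(c,cr((139,420),4,210,160));o2,d2=ray(s,cr((347,72),4,250,190));print("tip tri",tri(o1,d1[0],o2,d2[0]))
# jar
for nm,p in(("rim",(223,113)),("base",(332,395))):print(nm,onz(c,cr(p,6,400,210),.046))
m=cv2.inRange(hsv,(98,80,30),(122,255,255))[215:285,410:480]
ct=max(cv2.findContours(m,cv2.RETR_EXTERNAL,cv2.CHAIN_APPROX_NONE)[0],key=cv2.contourArea)[:,0]+[410,215]
P=onz(c,ct,.046)[:,:2];R=cv2.minAreaRect((P*1e3).astype(np.float32));print("jar rect",R)
# scene jar rim
o1,d1=ray(c,cr((223,113),6,400,210));o2,d2=ray(s,cr((430,285),6,150,290));print("rim tri",tri(o1,d1[0],o2,d2[0]))
E
python3 m.py
```

```text
bin top 5.837994328567616 [ 0.61712908 -0.01568222] [1.  1.1 0.9 0.2 1.  1.6 1.4 1.6 1.7 2.3]
bin scene 5.647000928457272 [ 0.61965155 -0.01309223] [3.1 4.8 1.4 2.4 2.4 3.3]
saucer 0.4813523292541504 0.1576126515865326 0.009953678585588932
 lsq [0.48176226 0.15741794] 0.006903763849849356
saucer eye [[0.512, 0.2168], [0.5065, 0.1181], [0.5613, 0.1661], [0.4617, 0.1687]]
peg tip top [0.51354593 0.16881594 0.088     ]
tip tri (array([0.5140515 , 0.16934603, 0.08762371]), np.float64(0.0012647502606777247))
rim [[ 0.57903157 -0.26087801  0.046     ]]
base [[ 0.47040078 -0.28930092  0.046     ]]
jar rect ((525.6251831054688, -273.8664855957031), (115.98551940917969, 60.999290466308594), 14.460049629211426)
rim tri (array([ 0.57988426, -0.25930311,  0.04665168]), np.float64(0.003397220256566465))
```

```bash
cat > plan.py <<'E'
import numpy as np
JC=np.array([.5256,-.2738,.046]); PSI=np.radians(14.5)
BIN=np.array([.617,-.0157]); BA=np.radians(5.8); ST=np.array([.512,.168,.010])
S=.035; EXT=.022; PHI=np.radians(45)
def T(R,p): M=np.eye(4);M[:3,:3]=R;M[:3,3]=p;return M
def jarR(x,z):
    x=np.array(x,float);x/=np.linalg.norm(x);z=np.array(z,float);z-=x*(z@x);z/=np.linalg.norm(z)
    return np.c_[x,np.cross(z,x),z]
def rel(phi=PHI,sg=1,s=S,ext=EXT):   # tool in jar frame
    tx=np.array([np.cos(phi),0,-np.sin(phi)]);tz=np.array([0,sg,0.])
    R=np.c_[tx,np.cross(tz,tx),tz]
    return T(R,np.array([-(.057-s),0,0])+ext*tx)
def head(a,el): return np.array([np.cos(a)*np.cos(el),np.sin(a)*np.cos(el),np.sin(el)])
def level(c,a,el=0): # jar pose at heading a elevation el, centre c
    return T(jarR(head(a,el),head(a,el+np.pi/2)),c)
def mouthpose(m,a,el): return level(np.array(m)-.057*head(a,el),a,el)
def chute(u,w): # point in the bin's mid plane: u up the slope, w in through the face
    c40,s40=np.cos(np.radians(40)),np.sin(np.radians(40))
    x=-.033+u*c40+w*s40; z=.090+u*s40-w*c40
    return np.array([BIN[0]+x*np.cos(BA),BIN[1]+x*np.sin(BA),z])
def place(h,dz=0): # upside down, tool heading h
    return T(jarR([0,0,-1],[-np.cos(h),-np.sin(h),0]),ST+[0,0,.057+dz])
E
python3 - <<'E'
from rig import bot
from plan import *
for phi in (45,50,60):
  for sg in (1,-1):
    r=rel(np.radians(phi),sg)
    W={"pre":level(JC,PSI)@T(np.eye(3),[0,0,0])@r@T(np.eye(3),[-.10,0,0]),"pick":level(JC,PSI)@r,
     "lift":level(JC+[-.03,0,.15],PSI,.2)@r,"pre-in":mouthpose(chute(-.01,-.06),BA,-.2)@r,"in":mouthpose(chute(.005,.0085),BA,-.26)@r,
     "pour":mouthpose(chute(0,.02),BA,-np.radians(52))@r}
    for h in (0.1,.32,.6): W[f"plH{h}"]=place(h,.12)@r; W[f"pl{h}"]=place(h)@r
    for k,M in W.items():
        q=bot.solve_ik(M[:3,3],M[:3,:3]); print(phi,sg,k,None if q is None else np.round(q,2).tolist())
E
```

```text
45 1 pre [-0.93, -0.31, -0.62, 0.9, 0.71, -1.05]
45 1 pick [-0.79, -0.19, -0.68, 0.61, 0.66, -0.88]
45 1 lift [-0.9, -0.4, -0.63, 0.79, 0.87, -0.9]
45 1 pre-in [-0.14, -0.72, -0.77, 0.95, 0.14, -0.21]
45 1 in [-0.1, -0.49, -0.7, 0.85, 0.1, -0.18]
45 1 pour [-0.03, 0.19, 0.06, 1.56, -0.02, -0.13]
45 1 plH0.1 [0.43, -0.67, -0.72, 0.76, -0.23, -2.9]
45 1 pl0.1 [0.43, -0.62, -0.93, 0.51, -0.23, -2.9]
45 1 plH0.32 [0.32, -0.69, -0.74, 0.74, 0.0, 3.14]
45 1 pl0.32 [0.32, -0.66, -0.95, 0.49, 0.0, 3.14]
45 1 plH0.6 [0.17, -0.65, -0.7, 0.78, 0.3, 2.83]
45 1 pl0.6 [0.17, -0.6, -0.91, 0.52, 0.3, 2.83]
45 -1 pre [-0.93, -0.31, -0.62, 0.9, 0.71, 2.09]
45 -1 pick [-0.79, -0.19, -0.68, 0.61, 0.66, 2.26]
45 -1 lift [-0.9, -0.4, -0.63, 0.79, 0.87, 2.24]
45 -1 pre-in [-0.14, -0.72, -0.77, 0.95, 0.14, 2.94]
45 -1 in [-0.1, -0.49, -0.7, 0.85, 0.1, 2.97]
45 -1 pour [-0.03, 0.19, 0.06, 1.56, -0.02, 3.01]
45 -1 plH0.1 [0.43, -0.67, -0.72, 0.76, -0.23, 0.24]
45 -1 pl0.1 [0.43, -0.62, -0.93, 0.51, -0.23, 0.24]
45 -1 plH0.32 [0.32, -0.69, -0.74, 0.74, 0.0, -0.0]
45 -1 pl0.32 [0.32, -0.66, -0.95, 0.49, 0.0, -0
[... 1507 characters left out ...]
4, 1.17, 0.07, -0.2]
60 1 in [-0.07, -0.25, -0.44, 1.11, 0.05, -0.17]
60 1 pour [-0.02, 0.45, 0.33, 1.84, -0.05, -0.11]
60 1 plH0.1 None
60 1 pl0.1 None
60 1 plH0.32 None
60 1 pl0.32 None
60 1 plH0.6 [0.12, -0.85, -0.95, 0.47, 0.41, 2.89]
60 1 pl0.6 None
60 -1 pre [-0.78, -0.23, -0.43, 1.08, 0.44, 2.17]
60 -1 pick [-0.69, -0.12, -0.51, 0.85, 0.42, 2.27]
60 -1 lift [-0.81, -0.32, -0.46, 1.02, 0.62, 2.21]
60 -1 pre-in [-0.11, -0.46, -0.54, 1.17, 0.07, 2.95]
60 -1 in [-0.07, -0.25, -0.44, 1.11, 0.05, 2.97]
60 -1 pour [-0.02, 0.45, 0.33, 1.84, -0.05, 3.03]
60 -1 plH0.1 None
60 -1 pl0.1 None
60 -1 plH0.32 None
60 -1 pl0.32 None
60 -1 plH0.6 [0.12, -0.85, -0.95, 0.47, 0.41, -0.25]
60 -1 pl0.6 None
```

```bash
python3 - <<'E'
from rig import bot
from h import *; from plan import *
r=rel()
M=level(JC+[0,0,.13],PSI)@r@T(np.eye(3),[-.04,0,0])
bot.move_ptp(M[:3,3],M[:3,:3]); s=bot.observe(); print(s["t"],s["position"],s["joints"].round(2) if hasattr(s["joints"],"round") else s["joints"])
c=bot.capture("wrist"); np.savez("pics/w1.npz",**c); cv2.imwrite("pics/w1.png",c["frame"])
E
```

```text
3.2083 [ 0.4922948  -0.28204254  0.18881317] [-0.84 -0.32 -0.46  1.    0.68 -0.94]
```

View pics/w1.png

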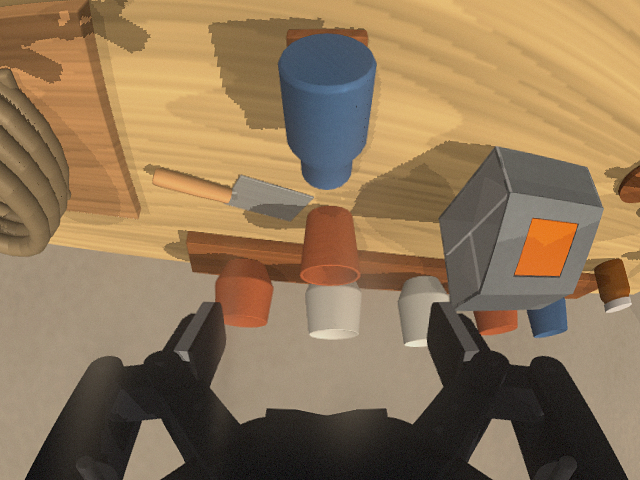

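The wrist view shows the jar's base disc at about (327,62) and the neck end at about (327,180), almost aligned with the tool. I'll refine the jar's pose from this view.

```bash
python3 - <<'E'
from h import *
c=load("w1");hsv=cv2.cvtColor(c["frame"],cv2.COLOR_BGR2HSV)
m=cv2.inRange(hsv,(98,80,30),(122,255,255));m[:, :250]=0;m[:,400:]=0;m[210:]=0
ct=max(cv2.findContours(m,cv2.RETR_EXTERNAL,cv2.CHAIN_APPROX_NONE)[0],key=cv2.contourArea)[:,0]
print(ct.min(0),ct.max(0))
mid=[]
for y in (70,80,90,100,110,120,165,170,175,180):
    xs=np.where(m[y]>0)[0]; mid.append(((xs[0]+xs[-1])/2,y)); 
W=onz(c,mid,.046,rayw)
print(np.c_[mid,W[:,:2]].round(4))
a=np.polyfit(W[:,0],W[:,1],1);print("heading",np.degrees(np.arctan(a[0])))
for p in((327.3,62),(327,60)):print("base",onz(c,p,.046,rayw)[0])
# size check: base disc left-right at .046
L=onz(c,[(279,64),(375.5,64)],.046,rayw);print(np.linalg.norm(L[0]-L[1]))
cv2.imwrite("pics/w1j.png",cv2.resize(c["frame"][20:200,250:400],None,fx=3.3,fy=3.3,interpolation=cv2.INTER_CUBIC))
E
```

```text
[280  35] [375 189]
[[ 3.265e+02  7.000e+01  4.807e-01 -2.840e-01]
 [ 3.300e+02  8.000e+01  4.881e-01 -2.797e-01]
 [ 3.315e+02  9.000e+01  4.962e-01 -2.766e-01]
 [ 3.320e+02  1.000e+02  5.049e-01 -2.739e-01]
 [ 3.345e+02  1.100e+02  5.137e-01 -2.697e-01]
 [ 3.310e+02  1.200e+02  5.240e-01 -2.694e-01]
 [ 3.280e+02  1.650e+02  5.760e-01 -2.579e-01]
 [ 3.305e+02  1.700e+02  5.822e-01 -2.541e-01]
 [ 3.340e+02  1.750e+02  5.884e-01 -2.493e-01]
 [ 3.310e+02  1.800e+02  5.962e-01 -2.498e-01]]
heading 15.495324186722522
base [ 0.47439047 -0.28512259  0.046     ]
base [ 0.47292462 -0.2856943   0.046     ]
0.05905015989420353
```

View pics/w1j.png

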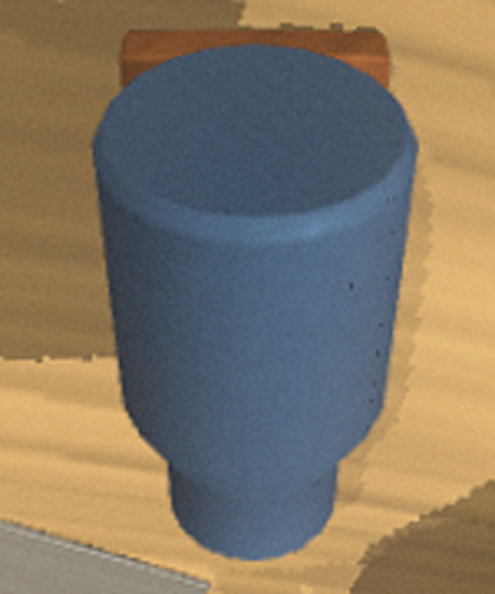

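```bash
python3 - <<'E'
from h import *
c=load("w1");f=lambda x,y:(250+(x+.5)/3.3-.5,20+(y+.5)/3.3-.5)
P=[f(256,138),f(253,300),f(255,400),f(253.5,490)]
W=onz(c,P,.046,rayw);print(W.round(4));a=np.polyfit(W[:,0],W[:,1],1);print(np.degrees(np.arctan(a[0])),[np.polyval(a,x) for x in(.47,.4704,.5256)])
# body edge end (70mm) : widest pts; neck end bottom of rim at z=.046-.021*?
print("rim lowest",onz(c,f(253,557),.025,rayw), "base top",onz(c,f(256,45),.074,rayw))
E
```

```text
[[ 0.474  -0.2853  0.046 ]
 [ 0.5156 -0.275   0.046 ]
 [ 0.5468 -0.2664  0.046 ]
 [ 0.5805 -0.258   0.046 ]]
14.447905386948436 [np.float64(-0.28643069018635), np.float64(-0.2863276310751381), np.float64(-0.27210547372789684)]
rim lowest [[ 0.64037702 -0.24252127  0.025     ]] base top [[ 0.43670825 -0.29510217  0.074     ]]
```

```bash
python3 - <<'E'
from h import *
c=load("w1");f=lambda x,y:(250+(x+.5)/3.3-.5,20+(y+.5)/3.3-.5)
print("rim top",onz(c,f(253,557),.067,rayw), "base bottom",onz(c,f(256,45),.016,rayw),"base top",onz(c,f(256,[230]*1+[] if 0 else 228),.075,rayw))
E
```

```text
rim top [[ 0.57982296 -0.2582999   0.067     ]] base bottom [[ 0.4720256  -0.28572183  0.016     ]] base top [[ 0.4717153  -0.28593038  0.075     ]]
```

```bash
sed -i 's/^JC=.*/JC=np.array([.526,-.2727,.046]); PSI=np.radians(14.5)/' plan.py; python3 - <<'E'
from rig import bot
from h import *; from plan import *
r=rel()
M=level(JC,PSI)@r@T(np.eye(3),[-.09,0,0])
bot.servo_line(M[:3,3],M[:3,:3],velocity=.15)
M=level(JC,PSI)@r
print(bot.servo_line(M[:3,3],M[:3,:3],velocity=.1,force_limit=10))
s=bot.observe();print(s["t"],s["position"],M[:3,3],s["ft_force"])
for n in("wrist","scene"):
    c=bot.capture(n); np.savez(f"pics/{n}2.npz",**c); cv2.imwrite(f"pics/{n}2.png",c["frame"] if n=="wrist" else cv2.resize(c["frame"][250:400,100:300],None,fx=4,fy=4,interpolation=cv2.INTER_CUBIC))
E
```

```text
False
5.1333 [ 0.519854   -0.27457287  0.03103977] [ 0.51976159 -0.27431336  0.03044365] [ 0.85170277 -0.30047895 -0.04162901]
```

View pics/wrist2.png

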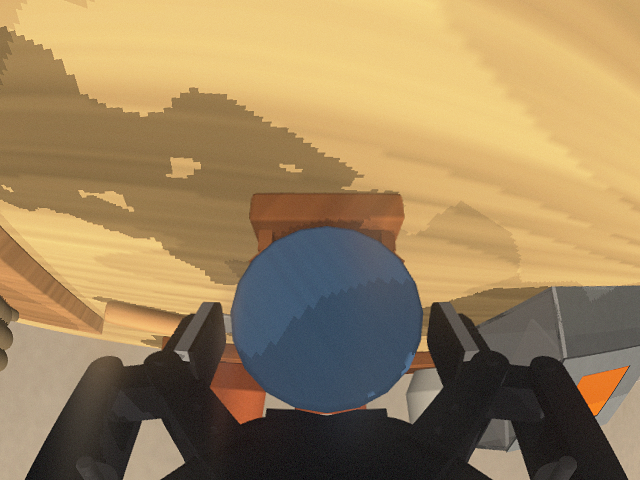

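View pics/scene2.png

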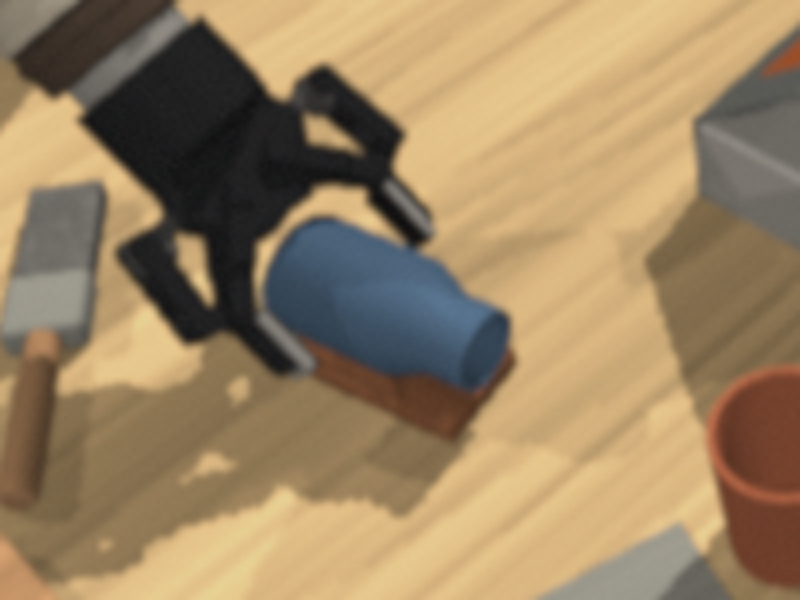

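The jar's base is centred at (327,318) between the fingers at about 223 and 430, and the body is clear of it. I'll grasp and lift.

```bash
python3 - <<'E'
from rig import bot
from h import *; from plan import *
bot.grasp(grasp_force=45)
s=bot.observe();print(s["t"],s["gripper_width"],s["position"],np.round(s["ft_force"],2))
r=rel(); p=np.array(s["position"]); 
bot.servo_line(p+[0,0,.03],velocity=.06)
M=level(JC+[-.03,0,.16],PSI,.17)@r
bot.servo_line(M[:3,3],M[:3,:3],velocity=.1)
s=bot.observe();print(s["t"],s["gripper_width"],s["position"],M[:3,3],np.round(s["ft_force"],2))
for n in("wrist","scene","top"):
    c=bot.capture(n); np.savez(f"pics/{n}3.npz",**c); cv2.imwrite(f"pics/{n}3.png",c["frame"])
E
```

```text
5.5917 0.059932158422535436 [ 0.51987563 -0.27459269  0.03108748] [-4.25  1.28  5.92]
7.7167 0.059976647080816285 [ 0.49237584 -0.27343726  0.18885697] [ 0.49239955 -0.27363114  0.18957775] [-0.8  -0.37 -2.31]
```

View pics/wrist3.png

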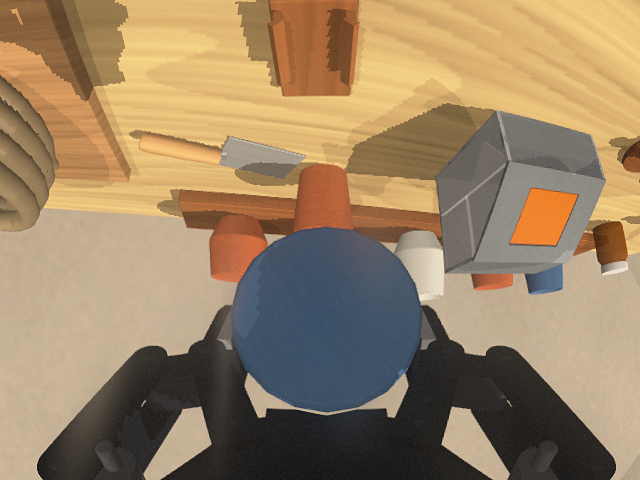

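View pics/scene3.png

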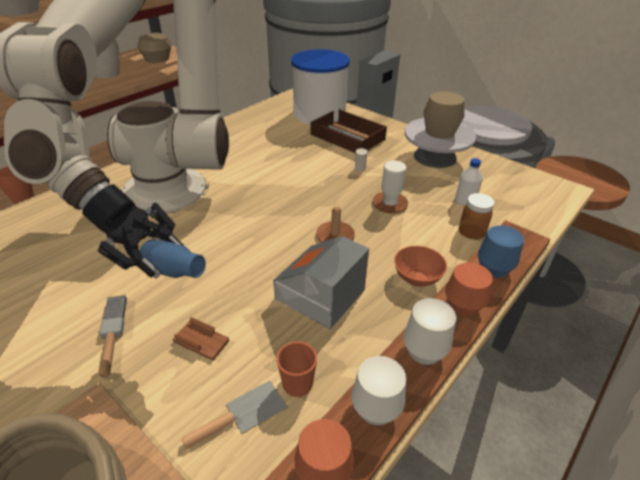

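```bash
python3 - <<'E'
from h import *; from plan import *
print("plan",chute(0,0))
n=np.array([-.643*np.cos(BA),-.643*np.sin(BA),.766]); 
for k,f in (("w1",rayw),("wrist3",rayw),("top0",ray),("scene0",ray)):
    c=load(k);hsv=cv2.cvtColor(c["frame"],cv2.COLOR_BGR2HSV)
    m=cv2.inRange(hsv,(5,205,110),(16,255,255))
    C=[q for q in cv2.findContours(m,cv2.RETR_EXTERNAL,cv2.CHAIN_APPROX_NONE)[0] if cv2.contourArea(q)>150]
    for q in C:
        M=cv2.moments(q);p=(M["m10"]/M["m00"],M["m01"]/M["m00"]);r=cv2.boxPoints(cv2.minAreaRect(q))
        q4=cv2.approxPolyDP(q,.05*cv2.arcLength(q,True),True)[:,0].astype(float)
        P0=chute(0,0)
        for _ in range(1):
            o,d=f(c,np.vstack([p,q4]));X=o+d*(((P0-o)@n)/(d@n))[:,None]
        print(k,np.round(p,1),"ctr",X[0].round(4),"z",[round(float(x),4) for x in X[1:,2]],"mean corners",X[1:].mean(0).round(4),"edges",np.linalg.norm(np.diff(X[[1,2,3,-1,1]] if len(q4)==4 else X[1:],axis=0),axis=1).round(3))
E
```

```text
plan [ 0.58416894 -0.01903486  0.09      ]
w1 [545.7 247.4] ctr [ 0.5849 -0.0183  0.0906] z [0.0711, 0.1108, 0.1115, 0.0715] mean corners [ 0.5853 -0.0158  0.0912] edges [0.062 0.067 0.062 0.065]
wrist3 [547.4 210.1] ctr [ 0.5784 -0.0172  0.0853] z [0.0715, 0.1107, 0.0925, 0.1114, 0.0717] mean corners [ 0.5862 -0.0204  0.0916] edges [0.061 0.03  0.063 0.062]
top0 [330.1 226.9] ctr [ 0.5852 -0.0183  0.0909] z [0.1102, 0.1098, 0.0705, 0.0713] mean corners [ 0.5846 -0.0181  0.0904] edges [0.067 0.061 0.065 0.061]
```

```bash
sed -i 's/^BIN=np.array(\[.617,-.0157\])/BIN=np.array([.6178,-.0150])/' plan.py; python3 - <<'E'
from rig import bot
from h import *; from plan import *
r=rel(); el=-.25
m1=chute(.005,.0085); A=m1-.06*head(BA,el)
M=mouthpose(A+[-.02,0,.05],BA,.08)@r
bot.servo_line(M[:3,3],M[:3,:3],velocity=.13)
M=mouthpose(A,BA,el)@r
bot.servo_line(M[:3,3],M[:3,:3],velocity=.07)
s=bot.observe();print(s["t"],s["gripper_width"],s["position"],M[:3,3],np.round(s["ft_force"],2))
for n in("wrist","scene","top"):
    c=bot.capture(n); np.savez(f"pics/{n}4.npz",**c); cv2.imwrite(f"pics/{n}4.png",c["frame"])
E
python3 - <<'E'
import cv2
a=cv2.imread("pics/scene4.png");cv2.imwrite("pics/scene4c.png",cv2.resize(a[170:350,180:400],None,fx=3.3,fy=3.3,interpolation=cv2.INTER_CUBIC))
a=cv2.imread("pics/top4.png");cv2.imwrite("pics/top4c.png",cv2.resize(a[160:320,240:420],None,fx=3.3,fy=3.3,interpolation=cv2.INTER_CUBIC))
E
```

```text
Traceback (most recent call last):
rig.MotionError: the arm cannot follow that straight line within its joint ranges
[ WARN:0@0.030] global loadsave.cpp:275 findDecoder imread_('pics/scene4.png'): can't open/read file: check file path/integrity
Traceback (most recent call last):
TypeError: 'NoneType' object is not subscriptable
```

```bash
python3 - <<'E'
from rig import bot
from plan import *
r=rel(); el=-.25
m1=chute(.005,.0085)
for back in(.05,.06):
  for dz in(0,.03,.05):
    for e in (-.25,-.15,-.05,.08):
      M=mouthpose(m1-back*head(BA,el)+[0,0,dz],BA,e)@r;q=bot.solve_ik(M[:3,3],M[:3,:3]);print(back,dz,e,None if q is None else np.round(q,2))
E
```

```text
0.05 0 -0.25 [-0.13 -0.64 -0.76  0.93  0.12 -0.2 ]
0.05 0 -0.15 [-0.15 -0.75 -0.87  0.83  0.15 -0.2 ]
0.05 0 -0.05 None
0.05 0 0.08 None
0.05 0.03 -0.25 [-0.13 -0.65 -0.71  0.99  0.12 -0.2 ]
0.05 0.03 -0.15 [-0.15 -0.75 -0.82  0.89  0.15 -0.2 ]
0.05 0.03 -0.05 None
0.05 0.03 0.08 None
0.05 0.05 -0.25 [-0.13 -0.64 -0.67  1.02  0.12 -0.2 ]
0.05 0.05 -0.15 [-0.15 -0.75 -0.78  0.93  0.15 -0.2 ]
0.05 0.05 -0.05 None
0.05 0.05 0.08 None
0.06 0 -0.25 [-0.14 -0.67 -0.77  0.95  0.12 -0.2 ]
0.06 0 -0.15 [-0.15 -0.78 -0.88  0.85  0.15 -0.21]
0.06 0 -0.05 None
0.06 0 0.08 None
0.06 0.03 -0.25 [-0.14 -0.67 -0.72  1.01  0.12 -0.2 ]
0.06 0.03 -0.15 [-0.15 -0.78 -0.82  0.91  0.15 -0.21]
0.06 0.03 -0.05 None
0.06 0.03 0.08 None
0.06 0.05 -0.25 [-0.14 -0.67 -0.68  1.04  0.12 -0.2 ]
0.06 0.05 -0.15 [-0.15 -0.78 -0.78  0.95  0.15 -0.21]
0.06 0.05 -0.05 None
0.06 0.05 0.08 None
```

```bash
python3 - <<'E'
from rig import bot
from h import *; from plan import *
r=rel(); el=-.25
m1=chute(.005,.0085); A=m1-.05*head(BA,el)
M=mouthpose(A+[0,0,.05],BA,-.15)@r
bot.servo_line(M[:3,3],M[:3,:3],velocity=.12)
M=mouthpose(A,BA,el)@r
bot.servo_line(M[:3,3],M[:3,:3],velocity=.06)
s=bot.observe();print(s["t"],s["gripper_width"],s["position"],M[:3,3],np.round(s["ft_force"],2))
for n in("wrist","scene","top"):
    c=bot.capture(n); np.savez(f"pics/{n}4.npz",**c); cv2.imwrite(f"pics/{n}4.png",c["frame"])
E
python3 - <<'E'
import cv2
a=cv2.imread("pics/scene4.png");cv2.imwrite("pics/scene4c.png",cv2.resize(a[170:350,180:400],None,fx=3.3,fy=3.3,interpolation=cv2.INTER_CUBIC))
a=cv2.imread("pics/top4.png");cv2.imwrite("pics/top4c.png",cv2.resize(a[160:320,240:420],None,fx=3.3,fy=3.3,interpolation=cv2.INTER_CUBIC))
E
```

```text
10.9667 0.05974202478121068 [ 0.48116789 -0.02888894  0.09992155] [ 0.48103201 -0.02889239  0.09969623] [ 0.56 -0.12 -1.83]
```

View pics/scene4c.png

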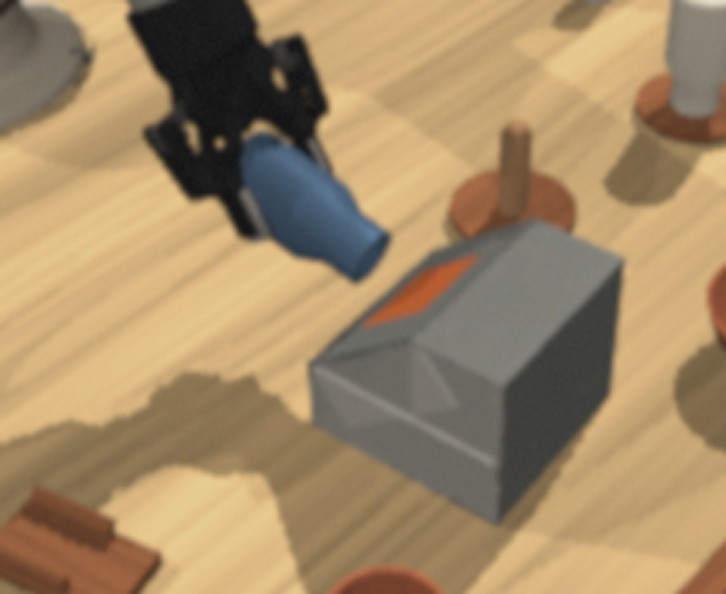

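View pics/top4c.png

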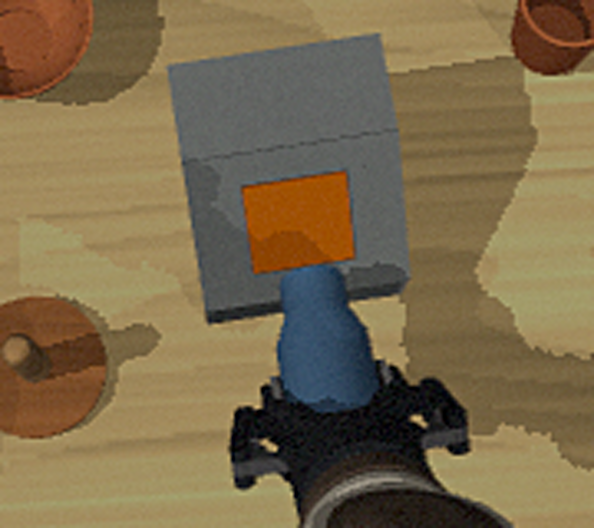

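View pics/wrist4.png

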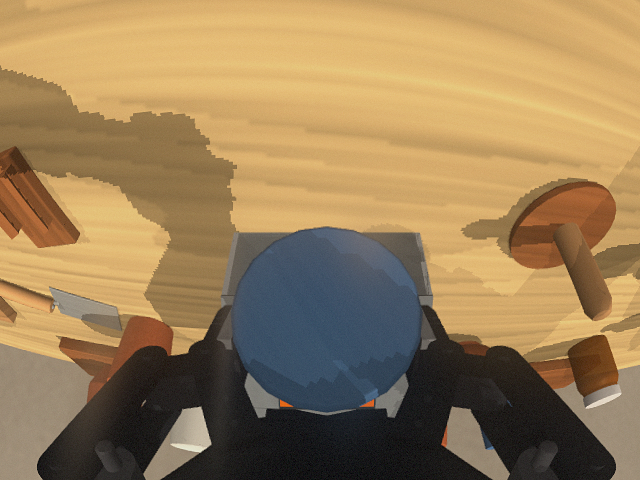

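```bash
python3 - <<'E'
from rig import bot
from h import *; from plan import *
r=rel()
for u,w,el,v in((.005,.0085,-.25,.04),(.003,.013,-.45,.04),(.001,.017,-.66,.04),(0,.021,-.9,.04)):
    M=mouthpose(chute(u,w),BA,el)@r
    hit=bot.servo_line(M[:3,3],M[:3,:3],velocity=v,force_limit=15)
    s=bot.observe();print(s["t"],hit,(np.array(s["position"])-M[:3,3]).round(4),np.round(s["ft_force"],2))
    if hit: break
for n in("scene","top"):
    c=bot.capture(n); np.savez(f"pics/{n}5.npz",**c); cv2.imwrite(f"pics/{n}5.png",c["frame"])
a=cv2.imread("pics/scene5.png");cv2.imwrite("pics/scene5c.png",cv2.resize(a[170:350,180:400],None,fx=3.3,fy=3.3,interpolation=cv2.INTER_CUBIC))
a=cv2.imread("pics/top5.png");cv2.imwrite("pics/top5c.png",cv2.resize(a[160:320,240:420],None,fx=3.3,fy=3.3,interpolation=cv2.INTER_CUBIC))
E
```

```text
12.5167 False [-0.0001 -0.      0.0001] [-0.86 -0.4  -1.54]
12.8917 False [ 0.0007  0.0001 -0.0002] [-0.9  -0.38 -0.35]
13.2917 False [-0.0004  0.0001 -0.0012] [-2.14 -0.87 -0.82]
13.7833 False [-0.0007 -0.     -0.0008] [-1.89  0.58 -3.05]
```

View pics/scene5c.png

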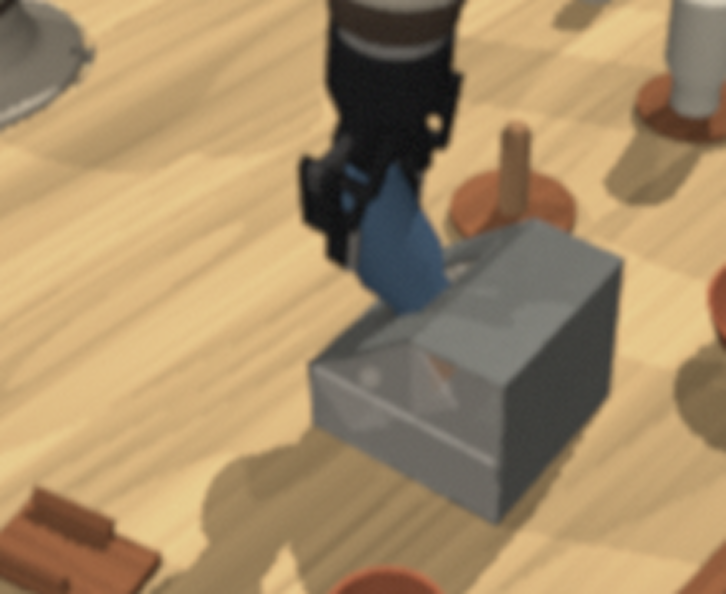

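View pics/top5c.png

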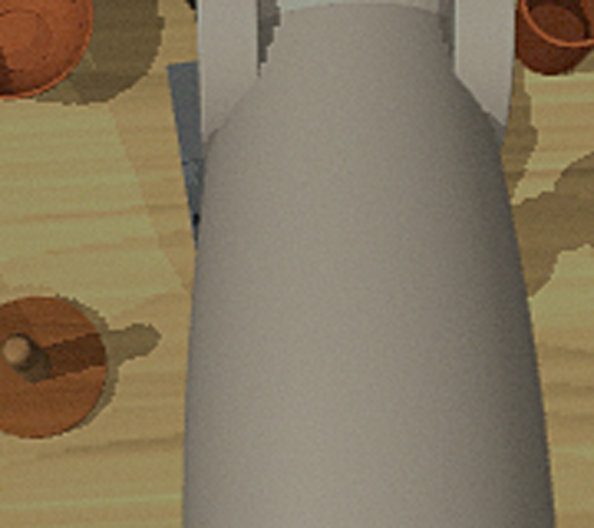

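The flap is open (orange at crop (440,370)) and a ball shows inside the clear side at (370,375). I'll wait for the rest, tilt a little further, and check.

```bash
python3 - <<'E'
from rig import bot
from h import *; from plan import *
r=rel(); ims=[]
def cap():
    c=bot.capture("scene"); ims.append(cv2.resize(c["frame"][250:320,260:370],None,fx=3.5,fy=3.5,interpolation=cv2.INTER_CUBIC)); return c
bot.sleep(.4);cap();bot.sleep(.6);cap()
M=mouthpose(chute(0,.021),BA,-1.05)@r
print(bot.servo_line(M[:3,3],M[:3,:3],velocity=.02,force_limit=15))
cap();bot.sleep(1.0);c=cap();np.savez("pics/scene6.npz",**c)
s=bot.observe();print(s["t"],(np.array(s["position"])-M[:3,3]).round(4),np.round(s["ft_force"],2))
cv2.imwrite("pics/s6.png",np.vstack([np.hstack(ims[:2]),np.hstack(ims[2:])]))
E
```

```text
False
16.725 [0.     0.     0.0001] [-2.48 -0.58 -1.5 ]
```

View pics/s6.png

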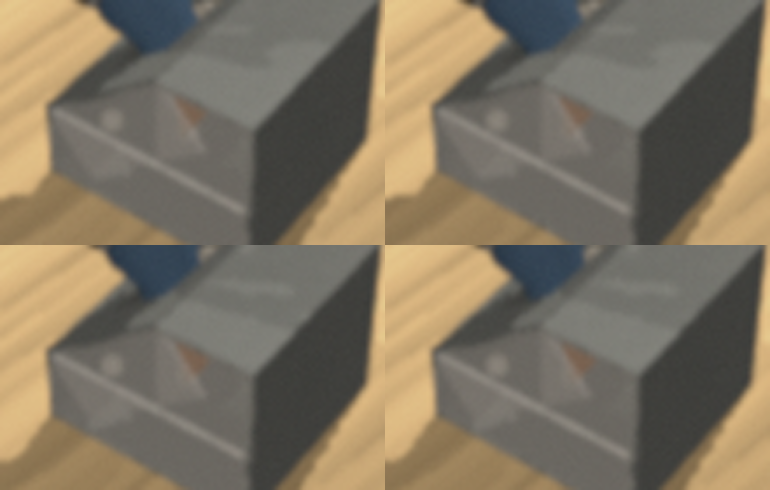

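```bash
python3 - <<'E'
from h import *
a=load("scene4")["frame"];b=load("scene6")["frame"];f0=load("scene0")["frame"]
f=lambda im:cv2.resize(np.clip((im[255:330,265:345].astype(float)-70)*2.5,0,255).astype(np.uint8),None,fx=4.8,fy=4.8,interpolation=cv2.INTER_CUBIC)
d=cv2.absdiff(b,f0);d=np.clip(d.astype(int)*5,0,255).astype(np.uint8)
g=cv2.resize(d[255:330,265:345],None,fx=4.8,fy=4.8,interpolation=cv2.INTER_CUBIC)
cv2.imwrite("pics/s6e.png",np.hstack([f(b),g]))
E
```

```text
(no output)
```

View pics/s6e.png

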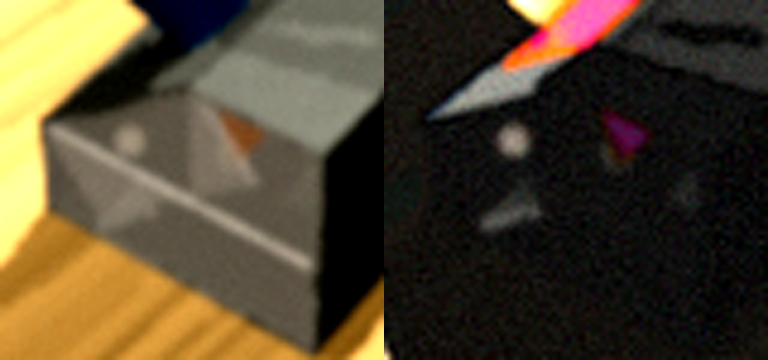

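```bash
python3 - <<'E'
from h import *; from plan import *
c=load("scene6")
R=np.array([[np.cos(BA),np.sin(BA)],[-np.sin(BA),np.cos(BA)]])
for p in((129,140),(228,158),(304,190)):
    px=(265+p[0]/4.8,255+p[1]/4.8)
    for z in(.008,.012,.03,.05):print(p,z,(R@(onz(c,px,z)[0,:2]-BIN)).round(3))
# expected pixel of the first ball column
E
```

```text
(129, 140) 0.008 [-0.062 -0.018]
(129, 140) 0.012 [-0.059 -0.021]
(129, 140) 0.03 [-0.048 -0.035]
(129, 140) 0.05 [-0.036 -0.05 ]
(228, 158) 0.008 [-0.017  0.   ]
(228, 158) 0.012 [-0.015 -0.003]
(228, 158) 0.03 [-0.005 -0.017]
(228, 158) 0.05 [ 0.006 -0.033]
(304, 190) 0.008 [0.023 0.004]
(304, 190) 0.012 [0.025 0.001]
(304, 190) 0.03 [ 0.034 -0.014]
(304, 190) 0.05 [ 0.045 -0.029]
```

```bash
python3 - <<'E'
from rig import bot
from h import *
s=0
for i in range(8): s=s+bot.capture("scene")["frame"].astype(float)
b=s/8; a=load("scene0")["frame"].astype(float)
np.save("pics/avg.npy",b)
f=lambda im:cv2.resize(np.clip(im,0,255).astype(np.uint8)[255:330,265:345],None,fx=4.8,fy=4.8,interpolation=cv2.INTER_CUBIC)
cv2.imwrite("pics/s7.png",np.hstack([f((b-75)*5),f((cv2.GaussianBlur(b-a,(3,3),.8))*10+60)]))
print(bot.observe()["t"])
E
```

```text
17.125
```

View pics/s7.png

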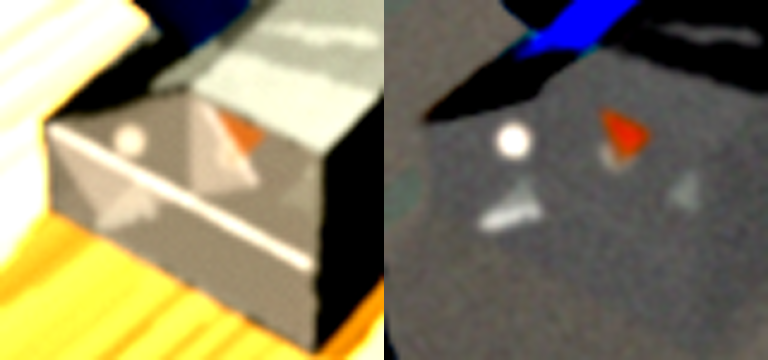

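```bash
python3 - <<'E'
from rig import bot
from h import *; from plan import *
r=rel()
for el in (-.85,-1.15,-.87):
    M=mouthpose(chute(0,.021),BA,el)@r
    print(bot.servo_line(M[:3,3],M[:3,:3],velocity=.05,force_limit=20),end=" ")
bot.sleep(.6)
s=0
for i in range(6): s=s+bot.capture("scene")["frame"].astype(float)
b=s/6; a=load("scene0")["frame"].astype(float);o=np.load("pics/avg.npy")
f=lambda im:cv2.resize(np.clip(im,0,255).astype(np.uint8)[255:330,265:345],None,fx=4.8,fy=4.8,interpolation=cv2.INTER_CUBIC)
cv2.imwrite("pics/s8.png",np.hstack([f((b-75)*5),f((cv2.GaussianBlur(b-a,(3,3),.8))*10+60)]))
s=bot.observe();print(s["t"],np.round(s["ft_force"],2))
E
```

```text
False False False 19.5167 [-2.17 -0.22 -1.68]
```

View pics/s8.png

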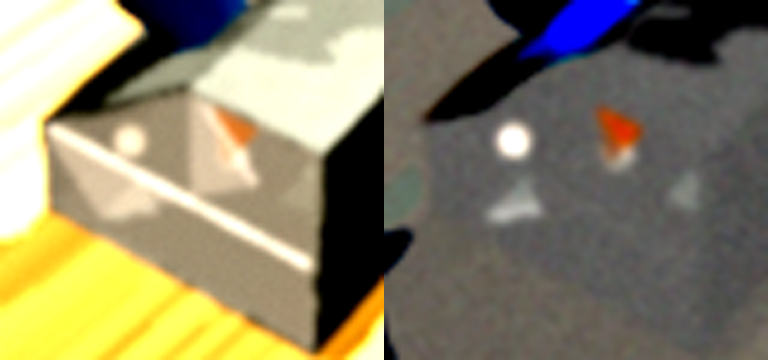

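I can see two balls clearly and the third may be hidden behind the flap. I'll reverse out at a shallow tilt that would retain any ball left inside. Then I'll weigh the jar at the pose where I weighed it before, and look again.

```bash
python3 - <<'E'
from rig import bot
from h import *; from plan import *
r=rel()
m1=chute(.005,.0085); A=m1-.05*head(BA,-.25)
for m,el,v in((chute(.001,.017),-.66,.05),(chute(.003,.013),-.45,.05),(m1,-.25,.05),(A,-.25,.06)):
    M=mouthpose(m,BA,el)@r
    print(bot.servo_line(M[:3,3],M[:3,:3],velocity=v,force_limit=20),end=" ")
bot.sleep(.3)
s=0;F=[]
for i in range(6): s=s+bot.capture("scene")["frame"].astype(float);F.append(bot.observe()["ft_force"])
b=s/6; a=load("scene4")["frame"].astype(float)
f=lambda im:cv2.resize(np.clip(im,0,255).astype(np.uint8)[240:330,255:345],None,fx=4.3,fy=4.3,interpolation=cv2.INTER_CUBIC)
cv2.imwrite("pics/s9.png",np.hstack([f((b-60)*3),f((cv2.GaussianBlur(b-a,(3,3),.8))*10+60)]))
s=bot.observe();print(s["t"],np.round(F,2))
for n in("top","wrist"):
    c=bot.capture(n);np.savez(f"pics/{n}9.npz",**c);cv2.imwrite(f"pics/{n}9.png",c["frame"])
E
```

```text
False False False False 22.2833 [[ 0.09  0.59 -2.06]
 [ 0.9   0.91 -1.51]
 [-0.63 -0.73 -1.08]
 [ 0.04  0.28 -1.4 ]
 [-0.18  0.   -1.11]
 [ 0.3  -0.27 -1.75]]
```

View pics/s9.png

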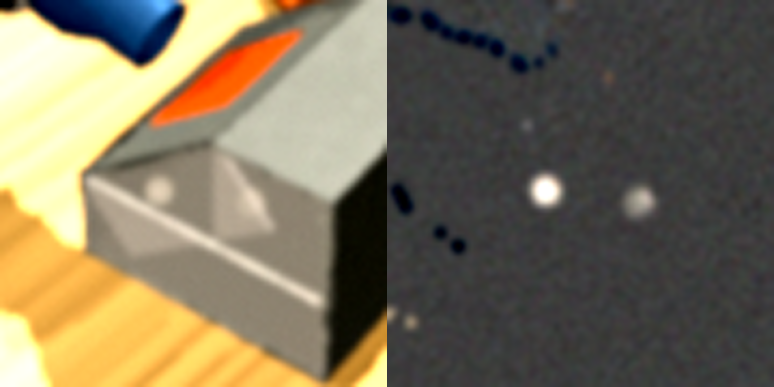

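View pics/top9.png

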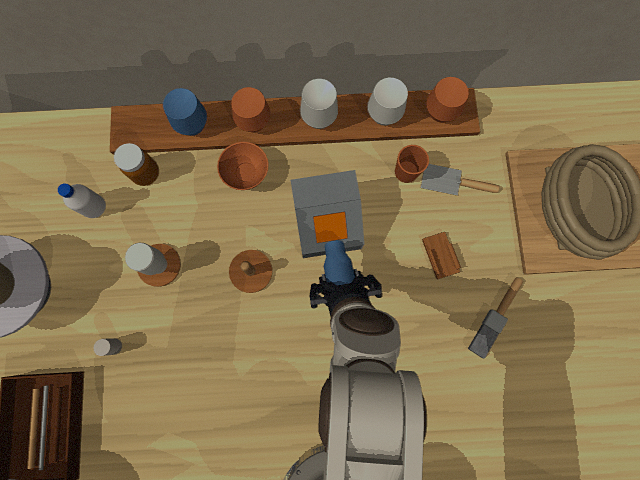

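```bash
python3 - <<'E'
from rig import bot
import numpy as np
F=[];Q=[]
for i in range(40):
    bot.sleep(.02);s=bot.observe();F.append(s["ft_force"]);Q.append(s["wrist_torque"])
F=np.array(F);Q=np.array(Q);print(s["t"],F.mean(0),F.std(0)/40**.5,Q.mean(0),Q.std(0)/40**.5)
E
```

```text
23.05 [-0.01751252  0.03967154 -1.49200438] [0.06995053 0.06032952 0.07622689] [-0.06758072  0.60697286 -0.00682036] [0.00431689 0.00600428 0.00412046]
```

Two balls are visible in the bin. From this camera the rear half of the bin floor is hidden behind its opaque back wall, so the third could be there. The jar now weighs 1.49±0.08 N (about 152 g); empty it should be about 1.67 N, and 0.13 N more for each ball. That fits an empty jar, after 66° of tilt with shaking. The flap has shut. Next I'll move to a hover above the peg.

```bash
sed -i 's/ST=np.array(\[.512,.168,.010\])/ST=np.array([.5127,.1685,.010])/' plan.py; python3 - <<'E'
from rig import bot
from h import *; from plan import *
r=rel()
A=chute(.005,.0085)-.05*head(BA,-.25)
M=mouthpose(A+[0,0,.12],BA,-.25)@r
H=place(.6,.15)@r
print(bot.solve_ik(M[:3,3],M[:3,:3]),bot.solve_ik(H[:3,3],H[:3,:3]))
bot.servo_line(M[:3,3],M[:3,:3],velocity=.15)
bot.move_ptp(H[:3,3],H[:3,:3])
s=bot.observe();print(s["t"],s["gripper_width"],(np.array(s["position"])-H[:3,3]).round(4),np.round(s["joints"],2))
for n in("wrist","scene","top"):
    c=bot.capture(n); np.savez(f"pics/{n}10.npz",**c); cv2.imwrite(f"pics/{n}10.png",c["frame"])
a=cv2.imread("pics/scene10.png");cv2.imwrite("pics/scene10c.png",cv2.resize(a[120:350,220:460],None,fx=2.6,fy=2.6,interpolation=cv2.INTER_CUBIC))
E
```

```text
[-0.12885861 -0.62383028 -0.52171328  1.14915823  0.11661809 -0.19879729] [ 0.17495137 -0.64116725 -0.64334005  0.829754    0.29588462  2.8318298 ]
26.5583 0.059763099917021285 [ 0.     -0.0001 -0.0001] [ 0.17 -0.64 -0.64  0.83  0.3   2.83]
```

View pics/scene10c.png

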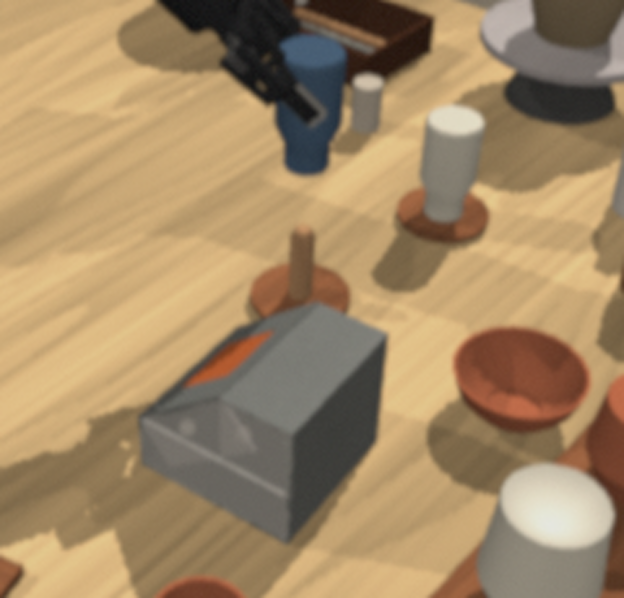

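View pics/wrist10.png

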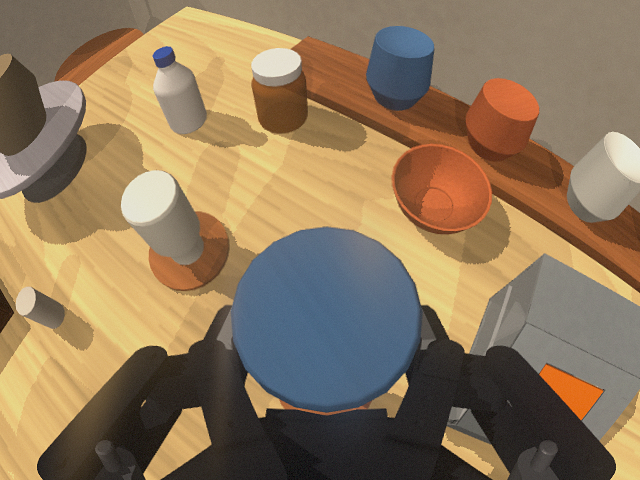

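View pics/top10.png

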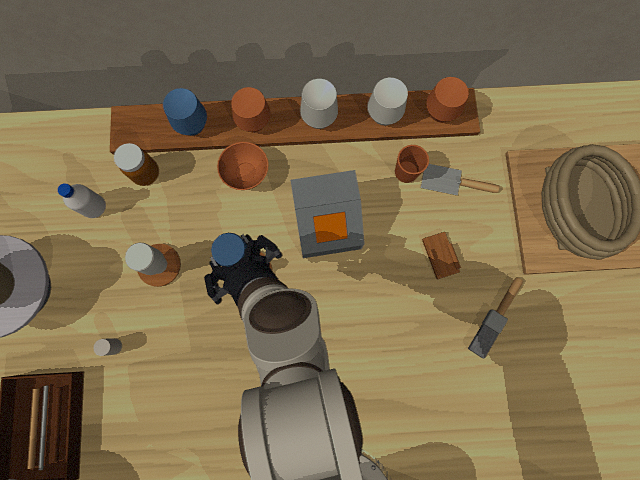

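With the jar fully inverted nothing has fallen out, so all three balls are in the bin. Next I'll check that the jar is centred over the peg.

```bash
python3 - <<'E'
from h import *; from plan import *
c=load("top10");hsv=cv2.cvtColor(c["frame"],cv2.COLOR_BGR2HSV);m=cv2.inRange(hsv,(98,80,30),(122,255,255));m[:225]=0;m[290:]=0;m[:,:200]=0;m[:,265:]=0
ct=max(cv2.findContours(m,cv2.RETR_EXTERNAL,cv2.CHAIN_APPROX_NONE)[0],key=cv2.contourArea)[:,0];print(ct.min(0),ct.max(0))
(x,y),rr=cv2.minEnclosingCircle(ct);P=onz(c,(x,y),.272)[0];print("base ctr top",P,"r",rr*(1.024-.272)/444.7)
s=load("scene10");hs=cv2.cvtColor(s["frame"],cv2.COLOR_BGR2HSV);m=cv2.inRange(hs,(98,80,30),(122,255,255))[130:190,320:360]
ys=np.where(m.any(1))[0]
for y in ys[-12:]:
    xs=np.where(m[y])[0];print(y+130,320+xs[0],320+xs[-1],end="; ")
# predicted
for nm,X in(("base",ST+[0,0,.264]),("rim",ST+[0,0,.15]),("tip",ST+[0,0,.081]),("foot",ST)):print(nm,"top",proj(c,X)[0].round(1),"scene",proj(s,X)[0].round(1))
cv2.imwrite("pics/z.png",np.hstack([cv2.resize(s["frame"][125:245,300:380],None,fx=4.5,fy=4.5,interpolation=cv2.INTER_CUBIC),cv2.resize(c["frame"][215:295,200:280],None,fx=5,fy=6.75,interpolation=cv2.INTER_CUBIC)]))
E
```

```text
[211 233] [247 266]
base ctr top [0.51152384 0.16601358 0.272     ] r 0.030700047096027694
174 331 345; 175 331 344; 176 331 344; 177 331 344; 178 331 344; 179 331 344; 180 331 344; 181 331 344; 182 331 344; 183 332 343; 184 333 343; 185 335 340; base top [227.5 248.5] scene [338.5 138.8]
rim top [238.8 259.4] scene [336.6 182.7]
tip top [244.3 264.8] scene [335.5 206.5]
foot top [249.9 270.2] scene [334.4 232.1]
```

View pics/z.png

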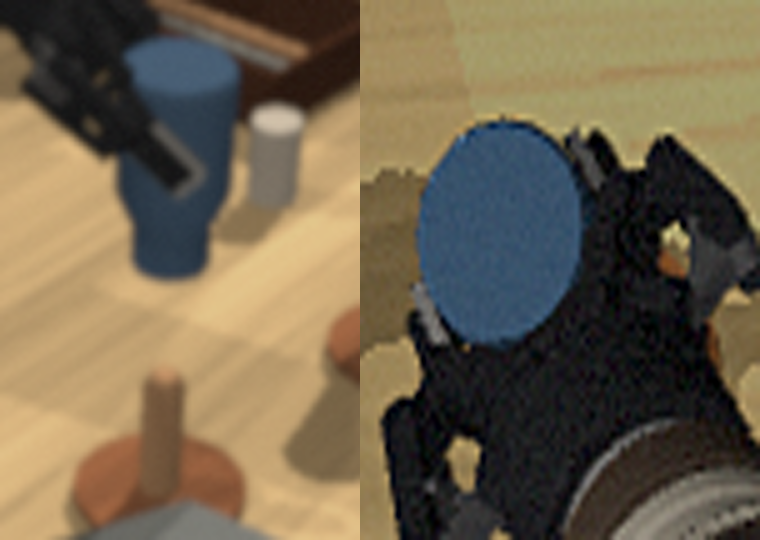

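```bash
python3 - <<'E'
from rig import bot
from h import *; from plan import *
r=rel()
for dz,v in((.075,.1),(.008,.05)):
    M=place(.6,dz)@r
    print(bot.servo_line(M[:3,3],M[:3,:3],velocity=v,force_limit=6),end=" ")
s=bot.observe();print(s["t"],(np.array(s["position"])-M[:3,3]).round(4),np.round(s["ft_force"],2))
c=bot.capture("scene");cv2.imwrite("pics/s11.png",cv2.resize(c["frame"][150:260,280:420],None,fx=5,fy=5,interpolation=cv2.INTER_CUBIC))
E
```

```text
False False 29.1 [0.0002 0.     0.0005] [-0.35  0.08 -0.96]
```

View pics/s11.png

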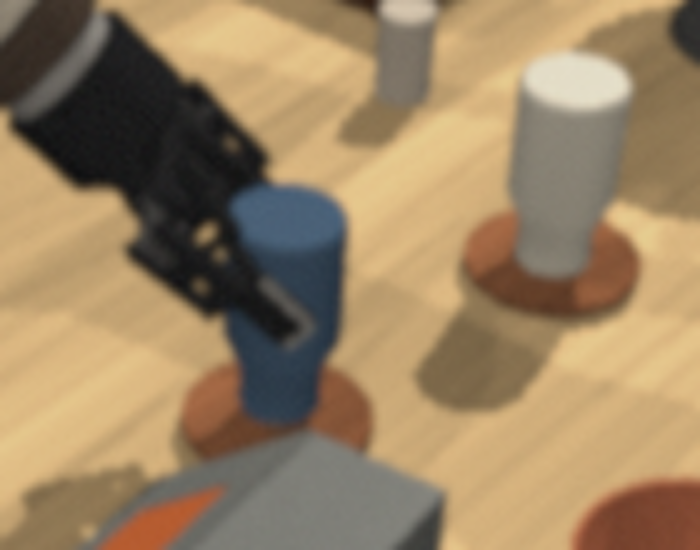

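The jar is over the peg with its rim just above the saucer, as seen at (282,415). I'll lower it gently until it touches.

```bash
python3 - <<'E'
from rig import bot
from h import *; from plan import *
r=rel()
M=place(.6,-.006)@r
hit=bot.servo_line(M[:3,3],M[:3,:3],velocity=.015,force_limit=4)
s=bot.observe();print(s["t"],hit,(np.array(s["position"])-M[:3,3]).round(4),np.round(s["ft_force"],2),np.round(s["wrist_torque"],2))
for n in ("scene","wrist"):
    c=bot.capture(n);np.savez(f"pics/{n}12.npz",**c)
    cv2.imwrite(f"pics/{n}12.png",cv2.resize(c["frame"][150:260,280:420],None,fx=5,fy=5,interpolation=cv2.INTER_CUBIC) if n=="scene" else c["frame"])
E
```

```text
29.775 True [0.0001 0.0001 0.0052] [-1.38  0.06  4.99] [-0.12  0.15  0.04]
```

View pics/scene12.png

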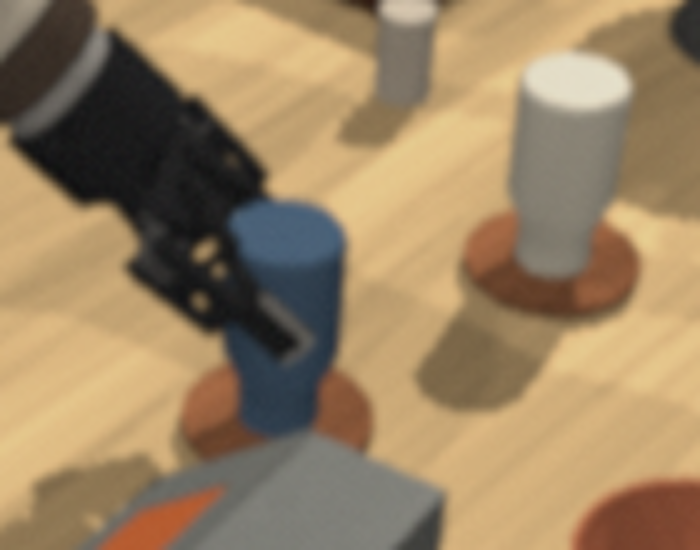

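View pics/wrist12.png

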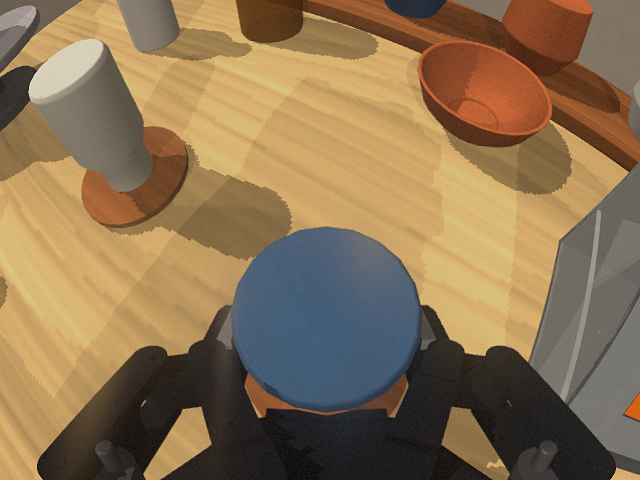

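Contact came at 0.8 mm below the nominal seated height, so the rim is on the saucer. I'll release and retreat along the tool axis.

```bash
python3 - <<'E'
from rig import bot
from h import *; from plan import *
bot.ungrasp(); bot.sleep(.3)
s=bot.observe();print(s["t"],s["gripper_width"],np.round(s["ft_force"],2))
R=np.array(s["tcp_rot"]);p=np.array(s["position"])
print(bot.servo_line(p-.11*R[:,0],velocity=.1,force_limit=10))
p=np.array(bot.observe()["position"])
try: bot.servo_line(p+[-.03,0,.10],velocity=.15)
except Exception as e: print(e)
bot.sleep(.3)
s=bot.observe();print(s["t"],s["position"])
for n in("scene","top","wrist"):
    c=bot.capture(n);np.savez(f"pics/{n}13.npz",**c);cv2.imwrite(f"pics/{n}13.png",c["frame"])
E
```

```text
30.5583 0.08520063875870847 [-0.16 -0.48  0.41]Traceback (most recent call last):
  File "<stdin>", line 6, in <module>
rig.MotionError: the arm cannot follow that straight line within its joint ranges
```

```bash
python3 - <<'E'
from rig import bot
from h import *; from plan import *
s=bot.observe();R=np.array(s["tcp_rot"]);p=np.array(s["position"]);print(np.round(s["joints"],2))
for d in(.08,.06,.045,.03):
    try: print(d,bot.servo_line(p-d*R[:,0],velocity=.08,force_limit=10)); break
    except bot.MotionError: pass
p=np.array(bot.observe()["position"])
bot.servo_line(p+[0,0,.12],velocity=.12,force_limit=10)
bot.sleep(.3)
s=bot.observe();print(s["t"],s["position"])
for n in("scene","top","wrist"):
    c=bot.capture(n);np.savez(f"pics/{n}13.npz",**c);cv2.imwrite(f"pics/{n}13.png",c["frame"])
E
```

```text
[ 0.17 -0.6  -0.91  0.52  0.3   2.83]
0.08 False
33.15 [0.47810714 0.14527357 0.24719383]
```

View pics/scene13.png

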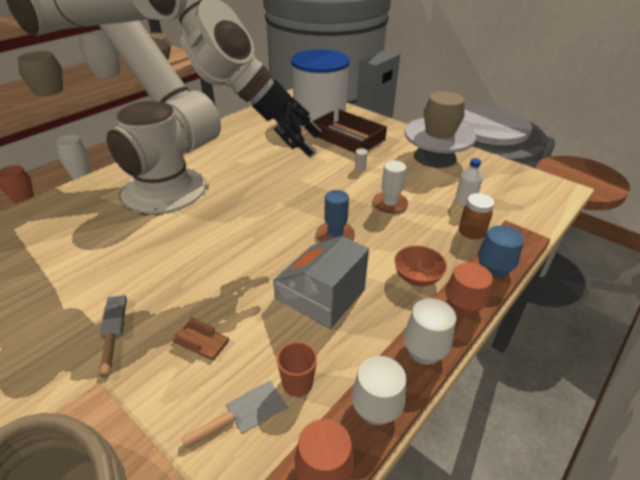

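View pics/wrist13.png

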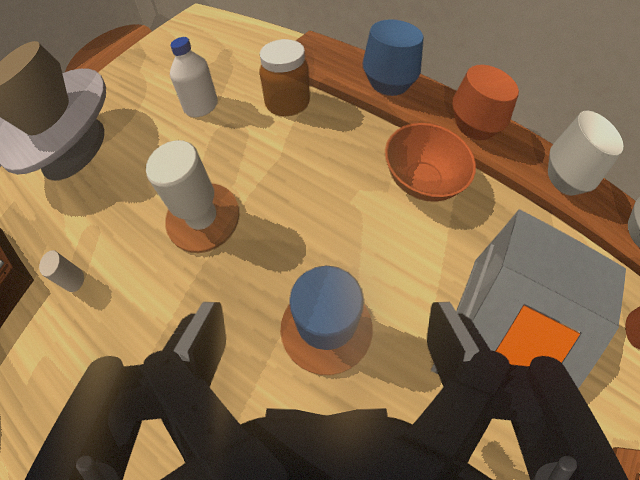

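View pics/top13.png

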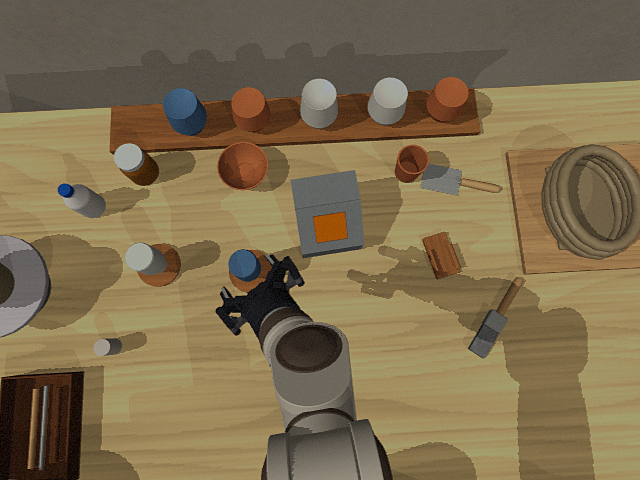

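The blue jar stands upright and centred on its stand, at top pixel (245,264) and wrist pixel (327,307). The flap is shut, the white jar hasn't moved, no ball is on the table and the gripper is clear. I'm handing the job in.

```bash
python3 - <<'E'
from rig import bot
print(bot.observe()["t"]);print(bot.close_job())
E
```

```text
33.3
the job is handed in; nothing more can be done
None
```

The job is done and handed in at 33.3 s. The blue jar's balls went into the bin through the flap, and the jar is now upside down on the free peg and released.

- **Pouring:** I gripped the jar from its rest and pushed the flap open with the mouth at about 14° below level. I then tipped to 52–66° with the mouth kept inside, with a small rocking motion to shake the balls loose. I backed out at a shallow tilt so that any ball left would have stayed in the jar.
- **Placing:** lowering stopped on a 4 N change in force, within 1 mm of the calculated seated height. I then opened the fingers and pulled the gripper clear.
- **Last checks:** the final pictures show the flap shut, the blue jar standing straight on its stand, the white jar unmoved and no ball on the table.
- **Third ball not seen directly:** only two balls were visible through the clear side, because the rear of the bin floor is hidden from that camera. I take the third to be inside for two reasons:
  - Nothing fell when the jar was fully inverted.
  - Its weight fitted an empty jar: 1.49 ± 0.08 N, against about 1.67 N expected empty and about 2.05 N full. The weight alone is weak evidence, because the sensor's zero was not well checked.
- **Disagreements:** the cameras differed by 1–3 mm on the bin and stand positions, which was within the clearances. Two straight-line moves were refused at a joint limit, and I replaced them with other moves.

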